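# Roll a castor wheel into the wheel rest and shut the keeper

## Robot

A 6-joint arm with a two-finger parallel gripper is mounted at the origin on the work surface. World frame = base frame: x ahead of the robot, y to its left, z up, the work surface at z = 0. Lengths are in m, angles in rad, forces in N, time in s.
With the tool pointing down it reaches from about 0.275 to 0.75 m from the base axis. Payload 10.2 kg.
Tool frame: the origin (TCP) lies at the very end of the fingers, on their centre line; the grasp point (between the pads) lies 19 mm behind it; z points along the fingers, y is the direction in which the jaws open and shut (so a half turn about z gives the same grasp; the last joint's range is limited). The gripper opens to 85 mm and grips with 20 to 120 N. Pads are 22 mm wide; open, the fingers measure 114 mm over their backs; the gripper's body (76 mm by 85 mm) begins 54 mm behind the grasp point. The pads swing forward as they close: fully open they stand 13 mm farther back than shut.
Start: joints at [1.085, 0.313, 1.498, -0, 1.331, -0.223], TCP at [0.136, 0.507, 0.231] pointing down, gripper open.
Joint ranges: [-2.94, 2.94], [-0.97, 2.17], [0.19, 2.56], [-1.23, 4.37], [0.02, 3.11], [-2.88, 2.88]. Speed limits (rad/s): [2.39, 2.39, 3.01, 3.14, 3.14, 3.14].

## Interface

Orientations are given as a 3x3 rotation matrix whose columns are the frame's x, y, z axes.
In Python, from plant import bot gives the robot as it stands.
- The arm moves only by the tool servo_tool, never from a script. Its argument "moves" is a list that holds one entry, the list of rows, each a list of 7 numbers: the turn, a rotation vector about the world's x, y, z in degrees, then the shift along the world's x, y, z in m, then the finger opening in m, from 0 to 0.0854. In form: [[[rx, ry, rz, dx, dy, dz, hand], ...]]. A call has 1 to 8 rows; each row is the pose to reach, as a shift and turn from the pose commanded when the call began; what a row does not reach only later rows make up. A row lasts 1/8 s, in which the tool goes at most 62.5 mm and 10.7 degrees, less where a joint would pass 70% of its speed; a pose out of reach is approached as far as the arm can. A call with a gripper value outside its range is refused whole. The fingers move at their own pace and stop on an object; "newtons" is the grip in N (left out, the last holds). Time passes only in rows, so rows that repeat a pose let the fingers close. It gives the time, the measured TCP pose, the force and the opening at its end, in the units of the state.
- bot.get_state(): the state, without advancing time (a new reading comes with each control period).
- bot.camera(name): name is "side" or "top" or "wrist"; returns a dict with "color" (480x640x3 uint8, red, green, blue), "fov_y" (degrees; the focal length in pixels is half the picture's height over the tangent of half this angle, whatever the lens; pixels are square), "cx", "cy" (the principal point, pixels), "k1" (the pictures are not rectified: a ray, as slopes to the right and down, at radius r is drawn at 1 + k1 r^2 times it, then the intrinsics apply), "extrinsics" (4x4, takes a point from world to camera coordinates); the wrist camera has in their place "T_tool_cam" (4x4, takes a point from camera to tool coordinates, whose origin is the TCP and whose axes are the flange's). Camera axes: x right, y up, looking along -z (the intrinsics and any distortion apply to the point x, -y, -z); pixel columns grow to the right and rows downward; lengths in m; the calibration is good to about 2 mm. A picture is of the moment at which its call begins: read the wrist's pose just before it. There is no depth.
- bot.finish_job(): hands the job in, once; it reports no verdict.
The state is a dict: "time_s": time; "joints": joint angles; "qd": joint speeds; "joint_torque": joint torques, N m; "ee_pos": TCP position; "eef_rot": TCP orientation; "contact_force": force on the tool from outside, world axes, zero at the start; "wrist_torque": the same for the moment, N m; "opening": finger opening in m.
Only numpy, scipy, OpenCV 4.12 (cv2) and the standard library are available. Lean on these libraries where they do the work, as an engineer would, in place of code of your own. Each camera call takes 0.05 s, during which the arm holds its last target.

## Task

Roll the small white castor wheel along the bench on its rim, without lifting it off the bench or letting it tip over, until it sits upright in the pocket between the two low cross bars of the steel wheel rest. Then swing the rest's keeper arm fully shut across the way in behind the wheel, and leave the other things on the bench where they are.

Things in the scene. Friction and masses are not known exactly. Their poses are not given: they have to be found in the camera images.
- wheel: Loose hard white nylon castor wheel with steel hub discs: plain disc, diameter 75 mm, 32 mm wide, 0.3 kg, standing on its rim 200 to 270 mm before the rest, roughly in line with it. Origin at its centre; y axis = axle; x and z turn with it (z up at the start). Slippery (friction 0.4 on all it touches); pushed slowly it rolls and stops within about 10 mm when let go; tips if leaned 20 degrees.
- rest: Steel wheel rest fixed to the bench. Origin on the bench at the pocket's centre; z up; x = direction in which the wheel rolls in, y to the left. Two round cross bars along y, 3 mm high, at x = -16.5 and +16.5 mm; the seated wheel's rim stands on the bench between them at x = 0, about 1 mm of play. No stop beyond. Side rails 12 mm high, inner faces 52 mm apart, from x = -55 to +55 mm.
- keeper (a joint): Keeper arm's angle about its upright hinge (rad): 0 = shut on its stop, lying along +y of the rest across the way in, 7 mm clear of the seated wheel; 1.57 = open, pointing along -x of the rest; at most 2.0. Starts at 1.4 to 1.85, turns easily (about 1 N) and stays where left. Steel bar 10 mm wide, 36 to 50 mm above the bench, reaching 93 mm from the hinge.
- keeper_hinge (a point): Point on the keeper's hinge axis, 43 mm above the bench; fixed to the rest at its x = -50, y = -60 mm, on a post 10 mm in radius and 36 mm high.
- keeper_pin (a point): Top of the upright pin near the free end of the keeper arm, 75 mm above the bench; the pin is 10 mm in diameter, stands 25 mm above the arm, 85 mm from the hinge axis, and moves with the arm.
- spraycan: Bystander: red spray can, 64 mm in diameter, 170 mm high, upright, origin under its centre. Leave alone.
- wrench: Bystander: steel wrench, 200 mm long, lying flat. Leave alone.
- partsbin: Bystander: open blue parts bin, 90 x 120 x 50 mm, origin under its centre. Leave alone.
- bigwheel: Bystander: larger black rubber wheel, 124 mm in diameter, 40 mm thick, lying flat, origin under its centre. Leave alone.
- rest_bar (a point): Middle of the top of the first cross bar, 3 mm above the bench, at x = -16.5 mm of the rest: the wheel climbs it with a push of a few N, best given level at hub height, and drops into the pocket behind it. Pushed high up or hard down it may jam there.
- rest_mouth (a point): Centre of the rest's flared mouth, at x = -92 mm of the rest, 12 mm above the bench; here the side rails are about 84 mm apart.
There are look-alikes about, which are no part of the job. Several things have the shape of the wheel; the one meant has the colours described above. Leave any brown look-alike of the rest alone.

How it is judged:
By the outcome, as a careful person would: the job done as asked, in the order asked, and still so for the second after the job is handed in, with the robot touching nothing.
It also fails if it takes over 69 s, if anything falls off the work surface, if the arm or the gripper's body presses on something with over 40 N, if the wrist force passes 120 N, or if a joint passes its speed limit or range.

## Working session

There is one attempt and no reset: what is moved stays moved. The work goes in short steps, Python scripts to look and compute and a tool call to move; the robot and the scene stay as the last step left them, time stands still between calls to the robot, and variables do not carry over. Pictures are saved under pics/ and viewed, and the job is handed in when it is done.

Besides the shell and the picture viewer there is one more tool, called after "Call:" as name(argument=value, ...) on one line, values as JSON. servo_tool: Moves the arm, as the interface text tells. Its arguments: {"type":"object","properties":{"moves":{"type":"array","items":{"type":"array","items":{"type":"array","items":{"type":"number"}}}},"newtons":{"type":"number"}},"required":["moves"]}

```bash
mkdir -p pics; ls; cat > h.py <<'E'
import numpy as np, cv2
from plant import bot
def snap(name,fn):
    st=bot.get_state(); c=bot.camera(name)
    cv2.imwrite('pics/'+fn+'.png',c['color'][:,:,::-1])
    d={k:v for k,v in c.items()}
    if name=='wrist':
        T=np.eye(4);T[:3,:3]=st['eef_rot'];T[:3,3]=st['ee_pos'];d['c2w']=T@np.array(c['T_tool_cam'])
    else: d['c2w']=np.linalg.inv(np.array(c['extrinsics']))
    np.save('pics/'+fn+'.npy',d,allow_pickle=True); return d
def load(fn): return np.load('pics/'+fn+'.npy',allow_pickle=True).item()
def K(d):
    f=240/np.tan(np.radians(d['fov_y'])/2); return np.array([[f,0,d['cx']],[0,f,d['cy']],[0,0,1.]])
def dist(d): return np.array([d['k1'],0,0,0,0.])
def ray(d,uv):
    p=cv2.undistortPoints(np.array(uv,float).reshape(-1,1,2),K(d),dist(d)).reshape(-1,2)
    v=np.c_[p[:,0],-p[:,1],-np.ones(len(p))]@d['c2w'][:3,:3].T
    return d['c2w'][:3,3],v/np.linalg.norm(v,axis=1)[:,None]
def onz(d,uv,z):
    o,v=ray(d,uv); return o+v*((z-o[2])/v[:,2])[:,None]
def proj(d,P):
    w=np.linalg.inv(d['c2w']); P=np.array(P,float).reshape(-1,3)@w[:3,:3].T+w[:3,3]
    P=P*[1,-1,-1]; return cv2.projectPoints(P,np.zeros(3),np.zeros(3),K(d),dist(d))[0].reshape(-1,2)
def tri(d1,u1,d2,u2):
    A=[];b=[]
    S=np.zeros((3,3));t=np.zeros(3)
    for d,u in((d1,u1),(d2,u2)):
        o,v=ray(d,[u]);M=np.eye(3)-np.outer(v[0],v[0]);S+=M;t+=M@o
    return np.linalg.solve(S,t)
E
python3 - <<'E'
from h import *
for n in('side','top','wrist'):
    d=snap(n,n+'0'); print(n,d['fov_y'],d['cx'],d['cy'],d['k1'],d['c2w'].round(3).tolist())
s=bot.get_state();print(s['time_s'],s['ee_pos'],s['eef_rot'],s['contact_force'],s['opening'])
E
```

```text
pics
side 46.67313451098084 324.44773574418815 243.94736812136338 -0.12570561931086943 [[0.874, 0.329, -0.357, 0.07], [-0.485, 0.588, -0.647, -0.953], [-0.003, 0.739, 0.674, 1.042], [0.0, 0.0, 0.0, 1.0]]
top 50.604432600565815 308.5797813059163 230.81831625250092 -0.14380601473897459 [[0.026, 0.985, -0.172, 0.376], [-0.999, 0.031, 0.026, 0.005], [0.031, 0.171, 0.985, 1.199], [0.0, 0.0, 0.0, 1.0]]
wrist 67.72318086354667 317.98329532977164 238.43331225408417 -0.06083175112192849 [[0.26, -0.926, -0.273, 0.067], [0.966, 0.249, 0.074, 0.526], [-0.001, -0.283, 0.959, 0.374], [0.0, 0.0, 0.0, 1.0]]
0.15 [0.13632014 0.50681091 0.23089529] [[-9.65668694e-01  2.59776411e-01 -4.34242400e-04]
 [ 2.59776686e-01  9.65668395e-01 -7.89953405e-04]
 [ 2.14122901e-04 -8.75639325e-04 -9.99999594e-01]] [ 0.45840421  0.21648064 -0.68230232] 0.08546489678860662
```

View pics/top0.png

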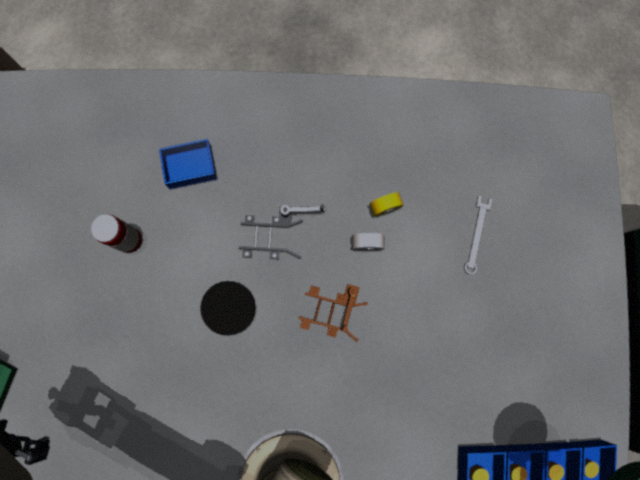

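View pics/side0.png

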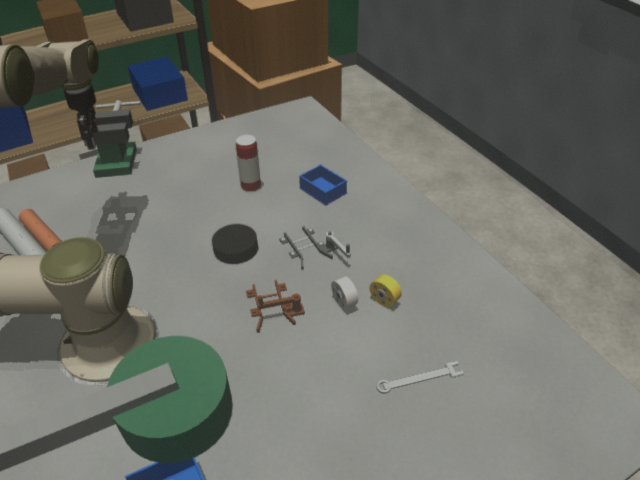

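View pics/wrist0.png

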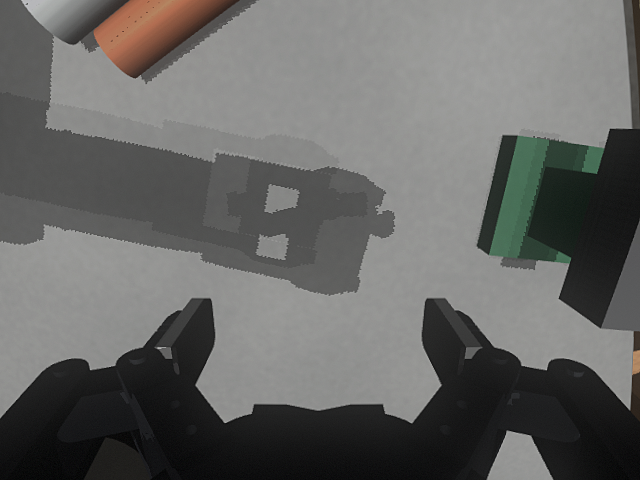

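Top view: the white wheel is at (368,241) and the steel rest at (268,237) with its mouth to the right. The keeper hinge is at (285,211), with the arm pointing right to (322,209). The yellow wheel is at (386,204), and the brown look-alike at (330,310). I'll zoom in to measure.

```bash
python3 - <<'E'
from h import *
im=cv2.imread('pics/top0.png')[180:280,220:420]
cv2.imwrite('pics/top0z.png',cv2.resize(im,(800,400),interpolation=cv2.INTER_CUBIC))
im=cv2.imread('pics/side0.png')[210:330,260:420]
cv2.imwrite('pics/side0z.png',cv2.resize(im,(800,600),interpolation=cv2.INTER_CUBIC))
t=load('top0')
print(onz(t,[[368,241],[386,204],[228,307]],0.037),onz(t,[[268,237],[325,310]],0.003))
E
```

```text
[[ 0.55951124 -0.1655164   0.037     ]
 [ 0.64942964 -0.20796955  0.037     ]
 [ 0.39783642  0.15188286  0.037     ]] [[ 0.56705331  0.06904474  0.003     ]
 [ 0.39827351 -0.07073124  0.003     ]]
```

View pics/top0z.png

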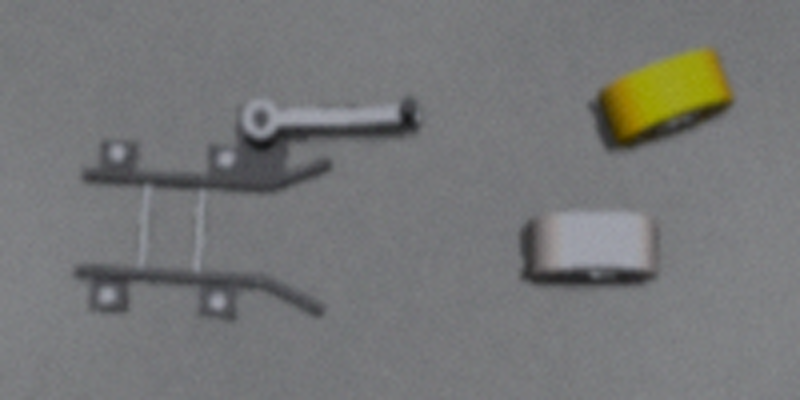

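View pics/side0z.png

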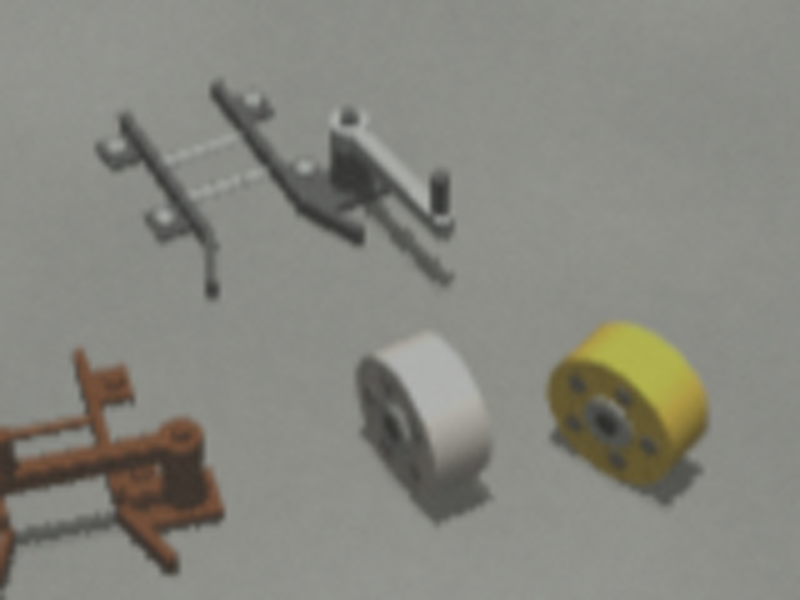

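```bash
python3 - <<'E'
from h import *
t=load('top0')
z=lambda a:(np.array(a,float)-1.5)/4+[220,180]
r=onz(t,z([[85,177],[265,187],[80,272],[260,280]]),.012)
b=onz(t,z([[203,190],[196,270],[149,186],[142,266]]),.003)
p=onz(t,z([[260,120]]),.05);q=onz(t,z([[409,103]]),.075)
print(r,b,p,q)
c=b.mean(0);print('c',c)
for d in(r[0]-r[1],r[2]-r[3]):print(np.degrees(np.arctan2(d[1],d[0])),np.linalg.norm(d))
d=b[1]-b[0];print(np.degrees(np.arctan2(d[1],d[0]))-90)
s=load('side0')
print('pin',tri(t,z([[409,103]])[0],s,(np.array([440,175])-2)/5+[260,210]))
print('hinge',tri(t,z([[260,120]])[0],s,(np.array([348,118])-2)/5+[260,210]))
print('spray',onz(t,[[128,238]],0), 'wr',onz(t,[[480,235]],0))
E
```

```text
[[0.5951319  0.13429748 0.012     ]
 [0.5925158  0.02715973 0.012     ]
 [0.53812309 0.13446124 0.012     ]
 [0.53673535 0.02821208 0.012     ]] [[0.59114368 0.06432646 0.003     ]
 [0.54274746 0.06659423 0.003     ]
 [0.59254092 0.09671087 0.003     ]
 [0.54412635 0.09876303 0.003     ]] [[0.62487665 0.03068456 0.05      ]] [[ 0.63214249 -0.05404267  0.075     ]]
c [0.5676396  0.08159865 0.003     ]
88.6012245913325 0.1071696773967848
89.25169236491467 0.10625822379099127
87.31717201492685
pin [ 0.63310301 -0.05435515  0.07401362]
hinge [0.62579874 0.03024182 0.05138523]
spray [[0.55413993 0.40763312 0.        ]] wr [[ 0.58865674 -0.45001907  0.        ]]
```

Call:
servo_tool(moves=[[[0, 0, 3, 0.03, -0.05, 0.03, 0.0854], [0, 0, 6, 0.07, -0.1, 0.05, 0.0854], [0, 0, 9, 0.11, -0.15, 0.07, 0.0854], [0, 0, 10, 0.15, -0.2, 0.08, 0.0854], [0, 0, 11, 0.18, -0.25, 0.08, 0.0854], [0, 0, 11, 0.21, -0.3, 0.08, 0.0854], [0, 0, 11, 0.24, -0.35, 0.08, 0.0854], [0, 0, 11, 0.27, -0.4, 0.08, 0.0854]]])

```text
time_s: 1.15
ee_pos: [0.407, 0.105, 0.3113]
eef_rot: [[-0.997, 0.071, 0.0], [0.071, 0.997, 0.0], [-0.0, 0.0, -1.0]]
contact_force: [-0.6, 1.0, 0.2]
opening: 0.085
```

Call:
servo_tool(moves=[[[0, 0, 2, 0.03, -0.05, 0, 0.0854], [0, 0, 2.5, 0.06, -0.1, 0, 0.0854], [0, 0, 2.5, 0.09, -0.15, 0, 0.0854], [0, 0, 2.5, 0.12, -0.18, 0, 0.0854], [0, 0, 2.5, 0.12, -0.18, 0, 0.0854]]])

```text
time_s: 1.78
ee_pos: [0.5272, -0.075, 0.3099]
eef_rot: [[-1.0, 0.03, -0.002], [0.03, 1.0, 0.001], [0.002, 0.001, -1.0]]
contact_force: [-0.5, 0.6, 0.6]
opening: 0.0857
```

```bash
python3 - <<'E'
from h import *
d=snap('wrist','w1'); print(d['c2w'].round(3).tolist(),bot.get_state()['ee_pos'])
E
```

```text
[[0.03, -0.959, -0.281, 0.455], [1.0, 0.029, 0.007, -0.073], [0.001, -0.281, 0.96, 0.453], [0.0, 0.0, 0.0, 1.0]] [ 0.52652609 -0.07365132  0.31039452]
```

View pics/w1.png

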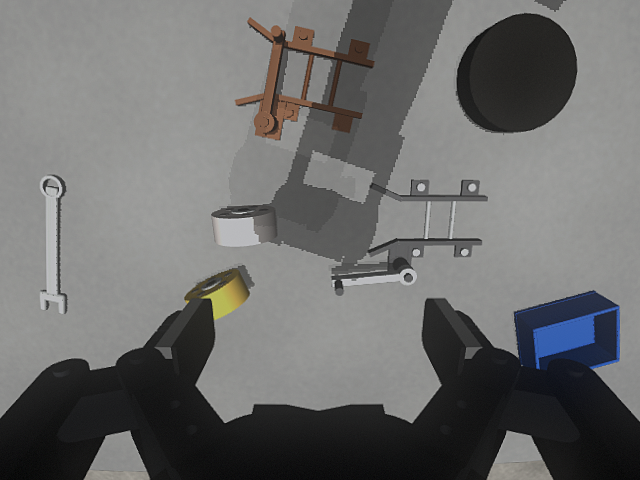

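Wrist view (right = +y, up = −x): the wheel is at (243,226), the bars at (428,220) and (452,220), and the rails at v≈196 and 242. The hinge is at (408,276) and the pin top at (338,290).

```bash
python3 - <<'E'
from h import *
im=cv2.imread('pics/w1.png')
cv2.imwrite('pics/w1a.png',cv2.resize(im[195:260,195:295],(800,520),interpolation=cv2.INTER_CUBIC))
cv2.imwrite('pics/w1b.png',cv2.resize(im[170:300,325:495],(680,520),interpolation=cv2.INTER_CUBIC))
E
```

```text
(no output)
```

View pics/w1a.png

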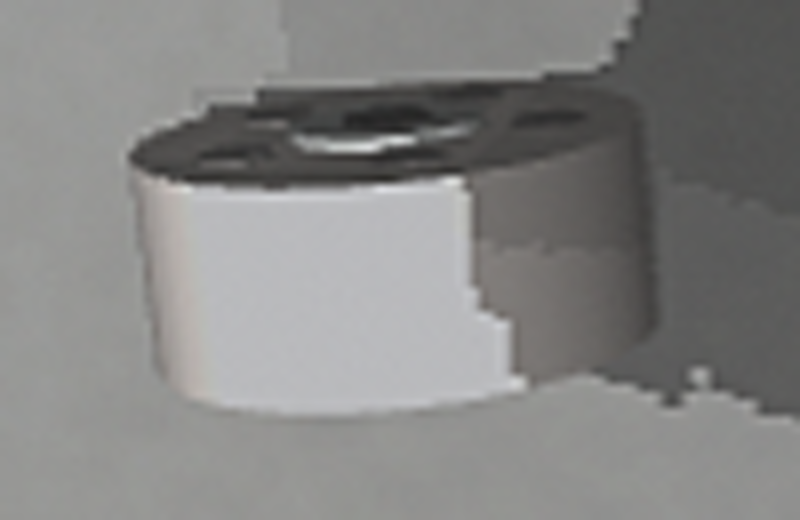

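View pics/w1b.png

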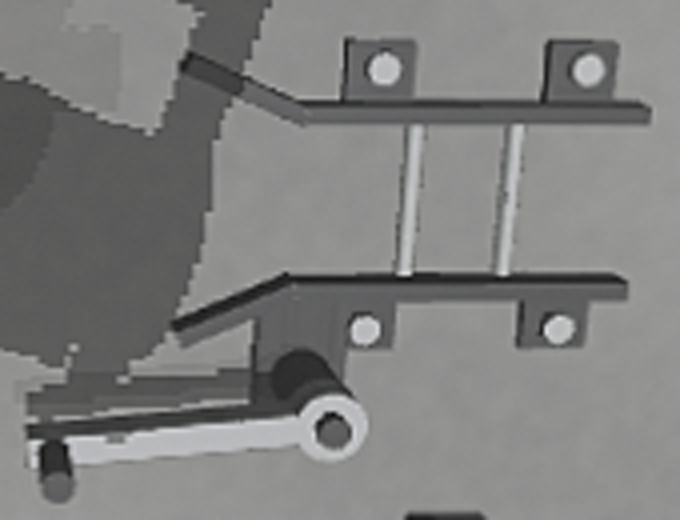

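```bash
python3 - <<'E'
from h import *
d=load('w1')
a=lambda p:(np.array(p,float)-3.5)/8+[195,195]
b=lambda p:(np.array(p,float)-1.5)/4+[325,170]
print('hubface',onz(d,a([[385,128]]),.0375))
print('top near/far',onz(d,a([[320,188],[320,412]]),.075))
print('extremes',onz(d,a([[130,162],[645,105],[158,370],[655,335]]),.0375))
B=onz(d,b([[414,126],[405,274],[514,126],[502,274]]),.003)
R=onz(d,b([[310,102],[645,102],[295,278],[625,278]]),.012) # top edges
print(B,R,'c',B.mean(0))
for v in (R[1]-R[0],R[3]-R[2]):print(np.degrees(np.arctan2(v[1],v[0])))
v=(B[2]+B[3]-B[0]-B[1])/2;print(np.degrees(np.arctan2(v[1],v[0])),np.linalg.norm(v)); v=B[0]-B[1];print(np.degrees(np.arctan2(v[1],v[0]))-90)
print('bolts',onz(d,b([[385,69],[588,69],[366,330],[558,328]]),.005))
print('hinge',onz(d,b([[333,431]]),.05),'pin',onz(d,b([[58,488]]),.075))
E
```

```text
hubface [[ 0.53992475 -0.16436771  0.0375    ]]
top near/far [[ 0.54028502 -0.16570417  0.075     ]
 [ 0.57209827 -0.16872856  0.075     ]]
extremes [[ 0.54384977 -0.20307492  0.0375    ]
 [ 0.53767753 -0.12553378  0.0375    ]
 [ 0.57627807 -0.20243381  0.0375    ]
 [ 0.57301557 -0.12623217  0.0375    ]]
[[0.54160063 0.06602281 0.003     ]
 [0.59095926 0.06577021 0.003     ]
 [0.54242045 0.09853762 0.003     ]
 [0.59192681 0.09822851 0.003     ]] [[0.53143456 0.03012215 0.012     ]
 [0.5340237  0.13660664 0.012     ]
 [0.58852309 0.02726862 0.012     ]
 [0.59177012 0.13573676 0.012     ]] c [0.56672679 0.08213979 0.003     ]
88.60714389647137
88.2853419017927
88.42422668660684 0.03249884872567364
89.70678198321224
bolts [[0.52276294 0.05520687 0.005     ]
 [0.52427396 0.12036497 0.005     ]
 [0.60935044 0.05317748 0.005     ]
 [0.6106933  0.11790659 0.005     ]]
hinge [[0.62605054 0.03199663 0.05      ]] pin [[ 0.63063515 -0.05334889  0.075     ]]
```

Call:
servo_tool(moves=[[[0, 0, 0, 0.01, -0.03, -0.04, 0.0854], [0, 0, 0, 0.02, -0.06, -0.08, 0.0854], [0, 0, 0, 0.03, -0.092, -0.12, 0.0854], [0, 0, 0, 0.0305, -0.092, -0.16, 0.0854], [0, 0, 0, 0.0305, -0.092, -0.18, 0.0854], [0, 0, 0, 0.0305, -0.092, -0.18, 0.0854]]])

```text
time_s: 2.58
ee_pos: [0.5561, -0.1638, 0.1305]
eef_rot: [[-1.0, 0.026, -0.002], [0.026, 1.0, 0.001], [0.002, 0.001, -1.0]]
contact_force: [-0.5, 0.2, -0.0]
opening: 0.0853
```

```bash
python3 - <<'E'
from h import *
d=snap('wrist','w2'); s=bot.get_state();print(s['ee_pos'],s['contact_force'])
E
```

```text
[ 0.55680996 -0.16427059  0.13192173] [ 0.77458631 -0.09079199  0.87727085]
```

View pics/w2.png

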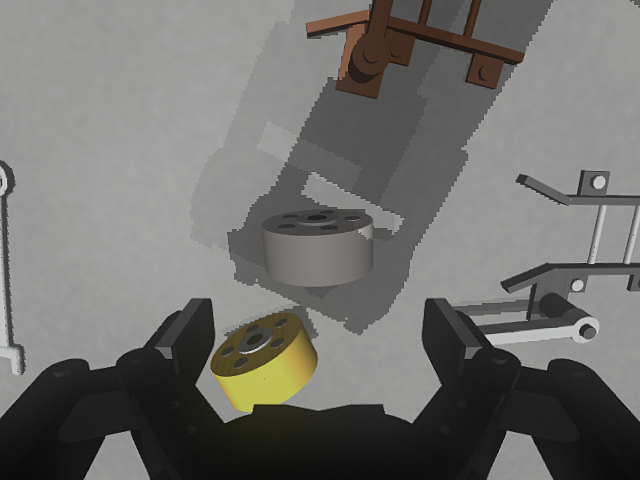

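```bash
python3 - <<'E'
from h import *
d=load('w2')
print(onz(d,[[263,229],[373,218]],.0375),onz(d,[[318,217]],.0375),onz(d,[[318,238],[318,287]],.075),onz(d,[[265,275],[373,267]],.0375))
E
```

```text
[[ 0.54555973 -0.20086103  0.0375    ]
 [ 0.53983864 -0.12589224  0.0375    ]] [[ 0.53818335 -0.16310645  0.0375    ]] [[ 0.54202535 -0.16327641  0.075     ]
 [ 0.5727697  -0.16407508  0.075     ]] [[ 0.579296   -0.20179792  0.0375    ]
 [ 0.57527575 -0.12527197  0.0375    ]]
```

Call:
servo_tool(moves=[[[0, 0, 2, 0, 0, -0.025, 0.0854], [0, 0, 4, 0, 0.0005, -0.05, 0.0854], [0, 0, 4, 0, 0.0005, -0.07, 0.0854], [0, 0, 4, 0, 0.0005, -0.085, 0.0854], [0, 0, 4, 0, 0.0005, -0.1, 0.0854], [0, 0, 4, 0, 0.0005, -0.11, 0.0854], [0, 0, 4, 0, 0.0005, -0.117, 0.0854], [0, 0, 4, 0, 0.0005, -0.117, 0.0854]]])

```text
time_s: 3.62
ee_pos: [0.5568, -0.1645, 0.014]
eef_rot: [[-0.999, -0.043, -0.0], [-0.043, 0.999, 0.0], [0.0, 0.0, -1.0]]
contact_force: [0.2, -0.4, -0.6]
opening: 0.0858
```

```bash
python3 - <<'E'
from h import *
d=snap('wrist','w3'); s=bot.get_state();print(s['ee_pos'],s['contact_force']); snap('side','s3')
im=cv2.imread('pics/s3.png')[210:370,260:473]
cv2.imwrite('pics/s3z.png',cv2.resize(im,(800,600),interpolation=cv2.INTER_CUBIC))
E
```

```text
[ 0.55703444 -0.16458747  0.01443988] [-0.35956019 -0.21925266  0.39159303]
```

View pics/w3.png

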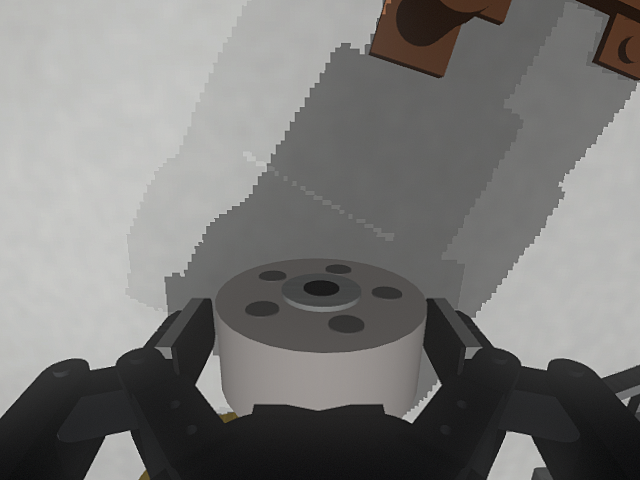

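View pics/s3z.png

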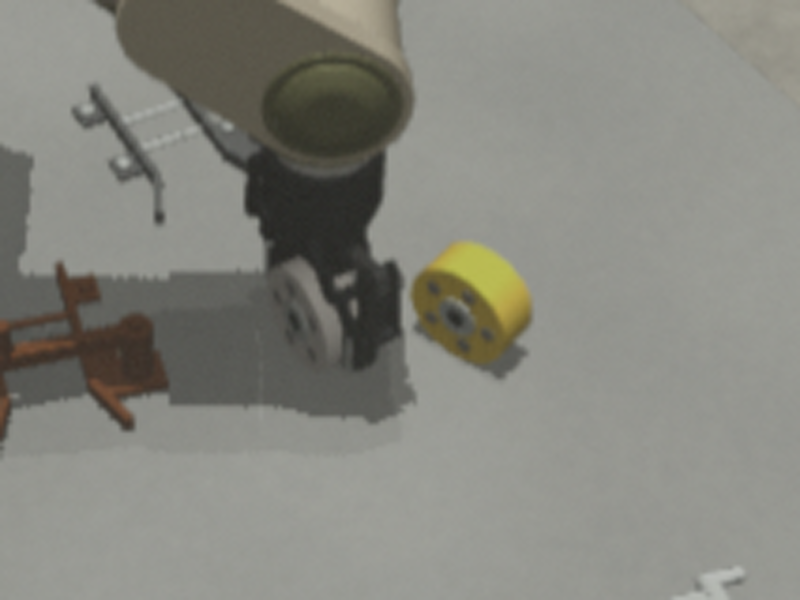

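Call:
servo_tool(moves=[[[0, 0, 0, 0, 0.003, 0, 0.082], [0, 0, 0, 0, 0.006, 0, 0.082], [0, 0, -1, 0, 0.01, 0, 0.082], [0, 0, -2, 0, 0.015, 0, 0.082], [0, 0, -3, 0.0003, 0.02, 0, 0.082], [0, 0, -4, 0.0005, 0.025, 0, 0.082], [0, 0, -5, 0.0008, 0.03, 0, 0.082], [0, 0, -6, 0.001, 0.035, 0, 0.082]]])

```text
time_s: 4.72
ee_pos: [0.5579, -0.1292, 0.0143]
eef_rot: [[-0.998, 0.063, -0.0], [0.063, 0.998, 0.0], [0.0, 0.0, -1.0]]
contact_force: [0.3, 0.2, -0.3]
opening: 0.082
```

Call:
servo_tool(moves=[[[0, 0, 0, 0.0003, 0.005, 0, 0.082], [0, 0, 0, 0.0006, 0.01, 0, 0.082], [0, 0, 0, 0.0009, 0.015, 0, 0.082], [0, 0, 0, 0.0012, 0.02, 0, 0.082], [0, 0, 0, 0.0015, 0.025, 0, 0.082], [0, 0, 0, 0.0018, 0.03, 0, 0.082], [0, 0, 0, 0.0021, 0.035, 0, 0.082], [0, 0, 0, 0.0024, 0.04, 0, 0.082]]])

```text
time_s: 5.72
ee_pos: [0.5603, -0.0892, 0.0143]
eef_rot: [[-0.998, 0.062, -0.0], [0.062, 0.998, -0.0], [0.0, -0.0, -1.0]]
contact_force: [0.5, -0.0, 0.2]
opening: 0.082
```

```bash
python3 - <<'E'
from h import *
d=snap('wrist','w4'); s=bot.get_state();print(s['ee_pos'],s['contact_force']); 
E
```

```text
[ 0.56031119 -0.08865194  0.01426749] [-0.10433353  0.70033724 -0.03042098]
```

View pics/w4.png

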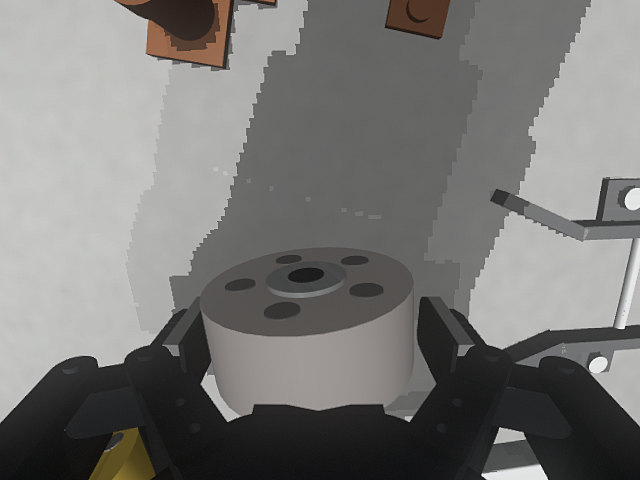

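```bash
cat > wh.py <<'E'
from h import *
def fit(fn):
    # dark near face ellipse extremes supplied by hand via hub center
    pass
E
python3 - <<'E'
from h import *
d=load('w4')
P=onz(d,[[202,300],[413,277],[306,277]],.0375);print(P)
v=P[1]-P[0];print(np.degrees(np.arctan2(v[1],v[0])))
d=load('w3');P=onz(d,[[215,307],[427,307],[321,290]],.0375);print(P);v=P[1]-P[0];print(np.degrees(np.arctan2(v[1],v[0])))
E
```

```text
[[ 0.54449833 -0.13120843  0.0375    ]
 [ 0.54008478 -0.05347167  0.0375    ]
 [ 0.53762249 -0.09208449  0.0375    ]]
93.24951278958713
[[ 0.54800664 -0.20307975  0.0375    ]
 [ 0.54467684 -0.12437277  0.0375    ]
 [ 0.53933683 -0.16407493  0.0375    ]]
92.42253009670571
```

Call:
servo_tool(moves=[[[0, 0, 0, -0.002, -0.001, 0, 0.082], [0, 0, 0, -0.004, -0.001, 0, 0.079], [0, 0, 0, -0.004, -0.001, 0, 0.077], [0, 0, 0, -0.004, -0.001, 0, 0.076], [0, 0, 0, -0.004, -0.001, 0, 0.0755], [0, 0, 0, -0.004, -0.001, 0, 0.0755]]], newtons=20)

```text
time_s: 6.52
ee_pos: [0.5563, -0.0907, 0.0145]
eef_rot: [[-0.998, 0.062, 0.0], [0.062, 0.998, -0.0], [-0.0, -0.0, -1.0]]
contact_force: [-1.9, -1.8, 4.0]
opening: 0.0757
```

```bash
python3 - <<'E'
from h import *
d=snap('wrist','w5'); s=bot.get_state();print(s['ee_pos'],s['contact_force'],s['opening']); 
E
```

```text
[ 0.55636642 -0.09073867  0.01447437] [-1.61374502 -1.88609483  3.89989189] 0.07534905089339736
```

View pics/w5.png

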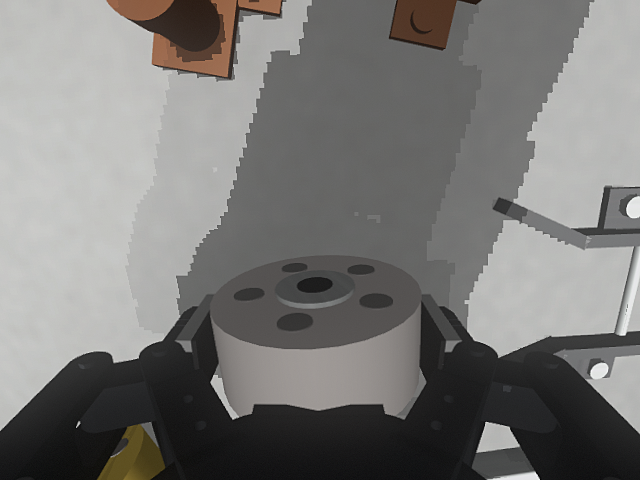

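Call:
servo_tool(moves=[[[0, 0, 0, 0, 0, 0, 0.075], [0, 0, 0, 0, 0, 0, 0.0748], [0, 0, 0, 0, 0, 0, 0.0748], [0, 0, 0, 0, 0, 0, 0.077], [0, 0, 0, 0, 0, 0, 0.079]]], newtons=20)

```text
time_s: 7.2
ee_pos: [0.5562, -0.0903, 0.0141]
eef_rot: [[-0.998, 0.062, -0.0], [0.062, 0.998, 0.0], [0.0, 0.0, -1.0]]
contact_force: [-0.6, -0.4, -0.5]
opening: 0.0792
```

```bash
python3 - <<'E'
from h import *
d=snap('wrist','w6'); s=bot.get_state();print(s['ee_pos'],s['contact_force'],s['opening']); 
E
```

```text
[ 0.55622995 -0.0903343   0.0140625 ] [ 0.3135205  -0.47201464 -0.50753876] 0.07925742452134826
```

View pics/w6.png

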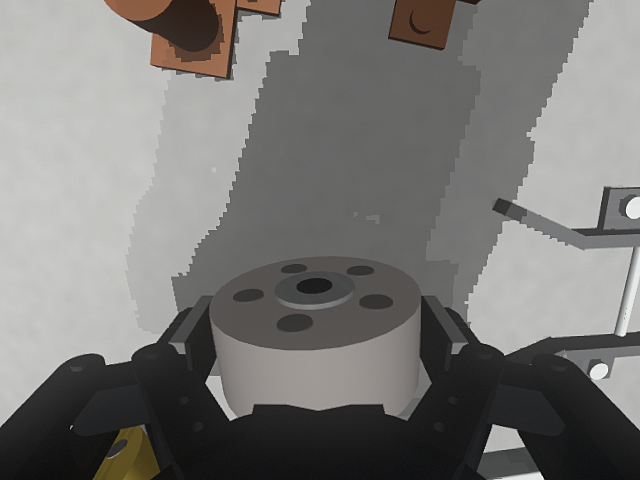

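```bash
python3 - <<'E'
from h import *
d=load('w6')
im=cv2.imread('pics/w6.png');cv2.imwrite('pics/w6z.png',cv2.resize(im[240:420,190:440],(800,576)))
P=onz(d,[[210,306],[420,301],[314,286]],.0375);print(P)
v=P[1]-P[0];print(np.degrees(np.arctan2(v[1],v[0])))
E
```

```text
[[ 0.5429359  -0.12965157  0.0375    ]
 [ 0.54571512 -0.05188268  0.0375    ]
 [ 0.53716605 -0.0905688   0.0375    ]]
87.95329423547257
```

View pics/w6z.png

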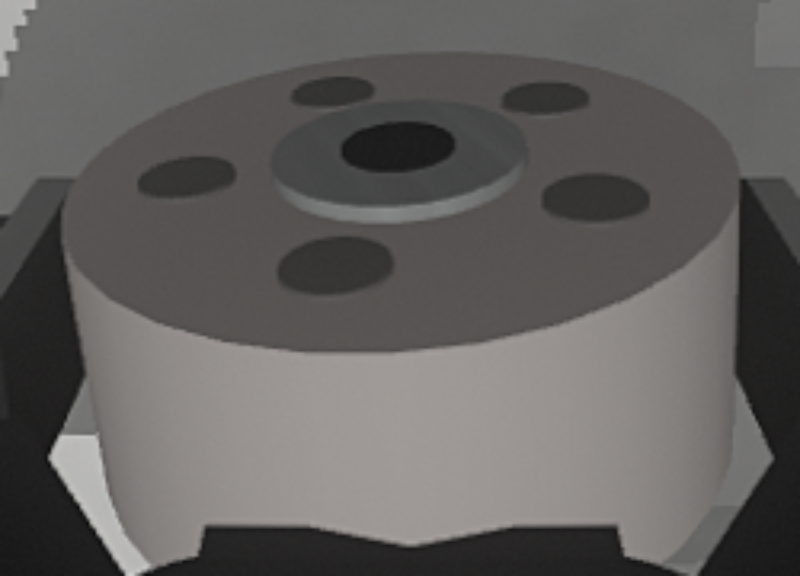

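Call:
servo_tool(moves=[[[0, 0, -1, 0, 0, 0, 0.075], [0, 0, -1, 0, 0, 0, 0.072], [0, 0, -1, 0, 0, 0, 0.072], [0, 0, -1, 0, 0, 0, 0.072]]], newtons=20)

```text
time_s: 7.75
ee_pos: [0.5564, -0.0905, 0.0144]
eef_rot: [[-0.997, 0.079, 0.0], [0.079, 0.997, 0.0], [-0.0, 0.0, -1.0]]
contact_force: [0.5, 1.8, 4.2]
opening: 0.0752
```

```bash
python3 - <<'E'
from h import *
d=snap('wrist','w7'); s=bot.get_state();print(s['ee_pos'],s['contact_force'],s['opening']); 
im=cv2.imread('pics/w7.png');cv2.imwrite('pics/w7z.png',cv2.resize(im[240:420,190:440],(800,576)))
E
```

```text
[ 0.55643951 -0.09046427  0.01444647] [-0.23073979  1.65890643  4.37025754] 0.07502806157890814
```

View pics/w7z.png

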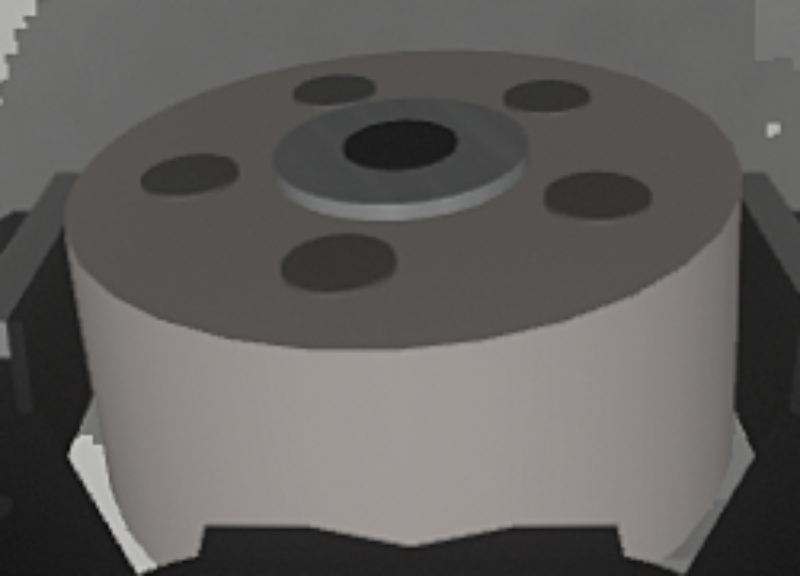

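```bash
cat > wh.py <<'E'
from h import *
from scipy.optimize import least_squares
def holes(fn,box,thr=0.72):
    im=cv2.imread('pics/'+fn+'.png',0); x0,y0,x1,y1=box
    c=im[y0:y1,x0:x1]; med=cv2.medianBlur(c,3)
    m=(med<58).astype(np.uint8)
    n,l,s,ct=cv2.connectedComponentsWithStats(m)
    return [(ct[i]+[x0,y0],s[i]) for i in range(1,n) if 60<s[i,4]<2000]
def fit(fn,pts):
    d=load(fn);pts=np.array(pts,float);n=len(pts)
    # order of pts: consecutive around, 72 deg spacing
    def mod(p):
        x,y,h,r,ph=p
        t=np.array([np.cos(h),np.sin(h),0]); a=ph+np.arange(n)*2*np.pi/5
        return np.array([x,y,.0375])+r*(np.cos(a)[:,None]*t+np.sin(a)[:,None]*[0,0,1])
    best=None
    c=onz(d,[pts.mean(0)],.0375)[0]
    for ph in np.arange(0,6.28,.6):
      s=least_squares(lambda p:(proj(d,mod(p))-pts).ravel(),[c[0],c[1],np.pi/2,.025,ph])
      if best is None or s.cost<best.cost:best=s
    h=best.x[2];print(fn,best.x[:2],'centre',best.x[:2]+.016*np.array([np.sin(h),-np.cos(h)]),'heading',np.degrees(h),'r',best.x[3],'cost',best.cost)
E
python3 - <<'E'
from wh import *
z=lambda a:np.array(a)*.3125+[190,240]
fit('w6',z([[335,265],[595,197],[545,97],[333,91],[187,177]]))
fit('w7',z([[338,263],[598,195],[547,96],[335,89],[190,174]]))
fit('w3',[[346,324],[387,293],[338,269],[273,276],[263,309]])
fit('w4',[[282,311],[366,290],[355,260],[289,259],[240,285]])
E
```

```text
w6 [ 0.53847541 -0.0904335 ] centre [ 0.52247583 -0.09055037] heading -89.58146770870773 r 0.024008623019307365 cost 0.02936706988201825
w7 [ 0.53860174 -0.08994702] centre [ 0.52260326 -0.0897268 ] heading -90.78865647458585 r 0.024050771614019372 cost 0.06765938894214218
w3 [ 0.54004586 -0.1639    ] centre [ 0.52405032 -0.16427787] heading -88.64672970087716 r 0.023878572924243134 cost 0.25591895464442366
w4 [ 0.53830012 -0.09199462] centre [ 0.52230707 -0.09246619] heading -88.3110838510958 r 0.0240687908752463 cost 0.26670354640325333
```

Call:
servo_tool(moves=[[[0, 0, -1.5, 0, 0, 0, 0.072], [0, 0, -3, 0, 0, 0, 0.072], [0, 0, -4, 0, 0, 0, 0.072], [0, 0, -4, 0, 0, 0, 0.077], [0, 0, -4, 0, 0, 0, 0.08], [0, 0, -4, 0, 0, 0, 0.08]]], newtons=20)

```text
time_s: 8.55
ee_pos: [0.5561, -0.0905, 0.014]
eef_rot: [[-0.989, 0.149, -0.001], [0.149, 0.989, 0.0], [0.001, 0.0, -1.0]]
contact_force: [0.0, -0.1, 0.4]
opening: 0.0798
```

```bash
python3 - <<'E'
from h import *
d=snap('wrist','w8'); s=bot.get_state();print(s['ee_pos'],s['contact_force'],s['opening']); 
im=cv2.imread('pics/w8.png');cv2.imwrite('pics/w8z.png',cv2.resize(im[240:420,190:440],(800,576)))
E
```

```text
[ 0.55615037 -0.09047661  0.014108  ] [ 0.61113397  0.22749768 -0.62080769] 0.07990046666268887
```

View pics/w8z.png

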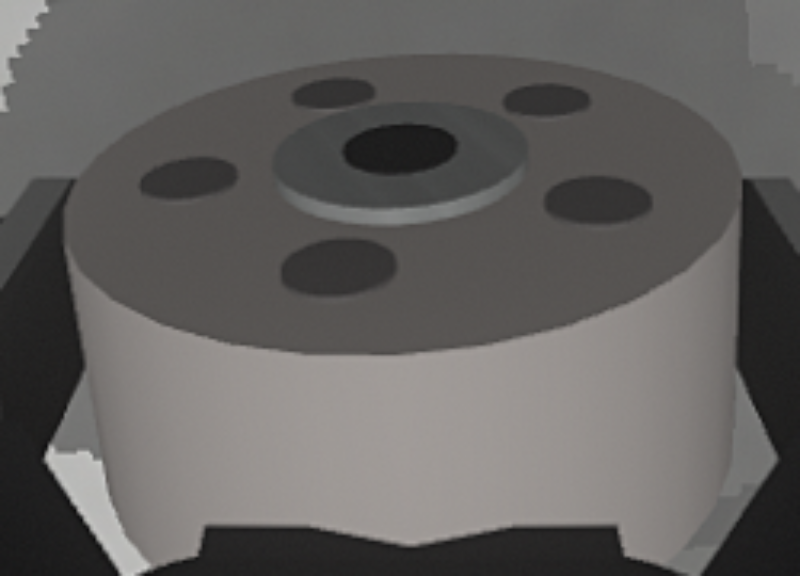

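Call:
servo_tool(moves=[[[0, 0, 2, 0.0003, 0.003, 0, 0.08], [0, 0, 4, 0.0006, 0.008, 0, 0.08], [0, 0, 4, 0.001, 0.014, 0, 0.08], [0, 0, 4, 0.0014, 0.02, 0, 0.08], [0, 0, 4, 0.0018, 0.026, 0, 0.08], [0, 0, 4, 0.0022, 0.032, 0, 0.08], [0, 0, 4, 0.0026, 0.038, 0, 0.08], [0, 0, 4, 0.003, 0.044, 0, 0.08]]])

```text
time_s: 9.6
ee_pos: [0.5593, -0.0461, 0.0143]
eef_rot: [[-0.997, 0.079, -0.0], [0.079, 0.997, 0.0], [0.0, 0.0, -1.0]]
contact_force: [0.6, 0.3, -0.7]
opening: 0.0801
```

Call:
servo_tool(moves=[[[0, 0, 0, 0.0004, 0.006, 0, 0.08], [0, 0, 0, 0.0008, 0.012, 0, 0.08], [0, 0, 0, 0.0012, 0.018, 0, 0.08], [0, 0, 0, 0.0014, 0.022, 0, 0.08], [0, 0, 0, 0.0014, 0.022, 0, 0.08]]])

```text
time_s: 10.22
ee_pos: [0.5607, -0.0242, 0.0143]
eef_rot: [[-0.997, 0.079, -0.0], [0.079, 0.997, 0.0], [0.0, 0.0, -1.0]]
contact_force: [1.0, 0.1, 0.3]
opening: 0.0798
```

```bash
python3 - <<'E'
from h import *
d=snap('wrist','w9'); s=bot.get_state();print(s['ee_pos'],s['contact_force'],s['opening']); 
E
```

```text
[ 0.56071232 -0.02445538  0.01430183] [0.5173445  0.27915541 0.29113082] 0.07974460670421199
```

View pics/w9.png

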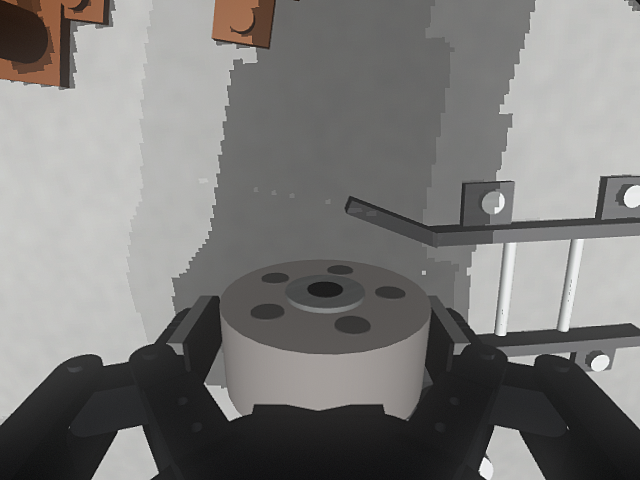

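```bash
python3 - <<'E'
from wh import *
fit('w9',[[352,325],[391,293],[340,270],[275,278],[267,312]])
d=load('w9')
R=onz(d,[[436,241],[625,231]],.012);print('left rail lower edge of top? ',R)
B=onz(d,[[511,243],[502,333],[578,239],[564,330]],.003);print(B,B.mean(0))
P=onz(d,[[221,306],[431,303]],.0375);v=P[1]-P[0];print(np.degrees(np.arctan2(v[1],v[0])))
E
```

```text
w9 [ 0.54480512 -0.02039546] centre [ 0.52886287 -0.01903732] heading 265.1306731684253 r 0.024154933032094133 cost 0.2790258833878431
left rail lower edge of top?  [[0.53645849 0.02823353 0.012     ]
 [0.5386509  0.11374175 0.012     ]]
[[0.54317595 0.06613331 0.003     ]
 [0.59025303 0.06552816 0.003     ]
 [0.54382682 0.09855141 0.003     ]
 [0.59188503 0.09801359 0.003     ]] [0.56728521 0.08205662 0.003     ]
86.33597696352565
```

Call:
servo_tool(moves=[[[0, 0, 0, 0.0004, 0.006, 0, 0.08], [0, 0, 0, 0.0008, 0.012, 0, 0.08], [0, 0, 0, 0.0012, 0.018, 0, 0.08], [0, 0, 0, 0.0016, 0.024, 0, 0.08], [0, 0, 0, 0.002, 0.03, 0, 0.08], [0, 0, 0, 0.0024, 0.036, 0, 0.08], [0, 0, 0, 0.0028, 0.042, 0, 0.08], [0, 0, 0, 0.003, 0.045, 0, 0.08]]])

```text
time_s: 11.28
ee_pos: [0.5637, 0.0209, 0.0143]
eef_rot: [[-0.997, 0.079, -0.0], [0.079, 0.997, 0.0], [0.0, 0.0, -1.0]]
contact_force: [-0.5, 0.6, 0.5]
opening: 0.0799
```

```bash
python3 - <<'E'
from h import *
d=snap('wrist','w10'); s=bot.get_state();print(s['ee_pos'],s['contact_force'],s['opening']); 
im=cv2.imread('pics/w10.png');cv2.imwrite('pics/w10z.png',cv2.resize(im[180:420,190:510],(800,600)))
E
```

```text
[0.56369414 0.02103968 0.01430172] [-0.5720823   0.6383111   0.45797404] 0.08012604024390163
```

View pics/w10z.png

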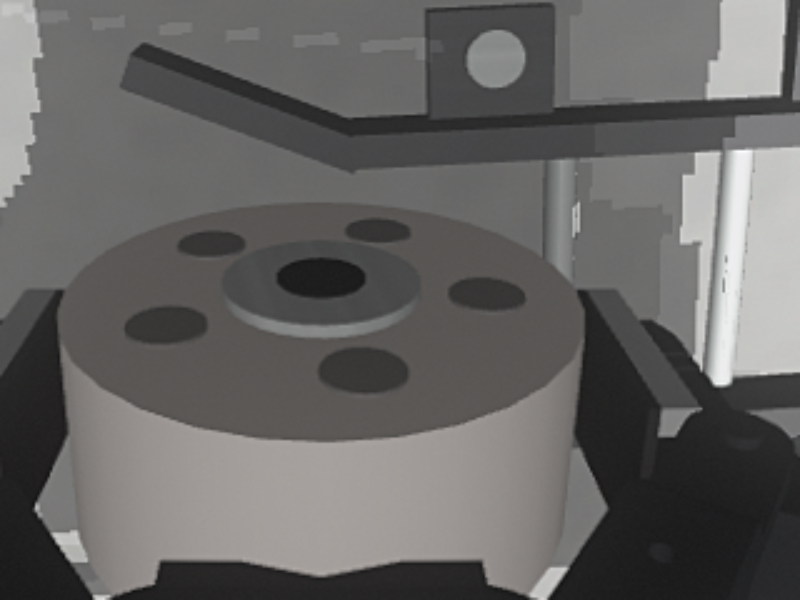

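Call:
servo_tool(moves=[[[0, 0, 0, 0, 0, 0, 0.076], [0, 0, 0, 0, 0, 0, 0.072], [0, 0, 0, 0, 0, 0, 0.072], [0, 0, 1.5, 0, 0, 0, 0.072], [0, 0, 3, 0, 0, 0, 0.072], [0, 0, 3, 0, 0, 0, 0.077], [0, 0, 3, 0, 0, 0, 0.08], [0, 0, 3, 0, 0, 0, 0.08]]], newtons=20)

```text
time_s: 12.32
ee_pos: [0.5636, 0.0205, 0.0141]
eef_rot: [[-1.0, 0.027, -0.0], [0.027, 1.0, 0.0], [0.0, 0.0, -1.0]]
contact_force: [0.1, 0.6, -0.1]
opening: 0.0798
```

```bash
python3 - <<'E'
from h import *
d=snap('wrist','w11'); s=bot.get_state();print(s['ee_pos'],s['contact_force'],s['opening'],s['eef_rot'].round(3)); 
im=cv2.imread('pics/w11.png');cv2.imwrite('pics/w11z.png',cv2.resize(im[180:420,190:510],(800,600)))
E
```

```text
[0.56362711 0.02051743 0.01416676] [-0.0041016   0.13640983  0.4662818 ] 0.07997231530548542 [[-1.     0.027 -0.   ]
 [ 0.027  1.     0.   ]
 [ 0.     0.    -1.   ]]
```

View pics/w11z.png

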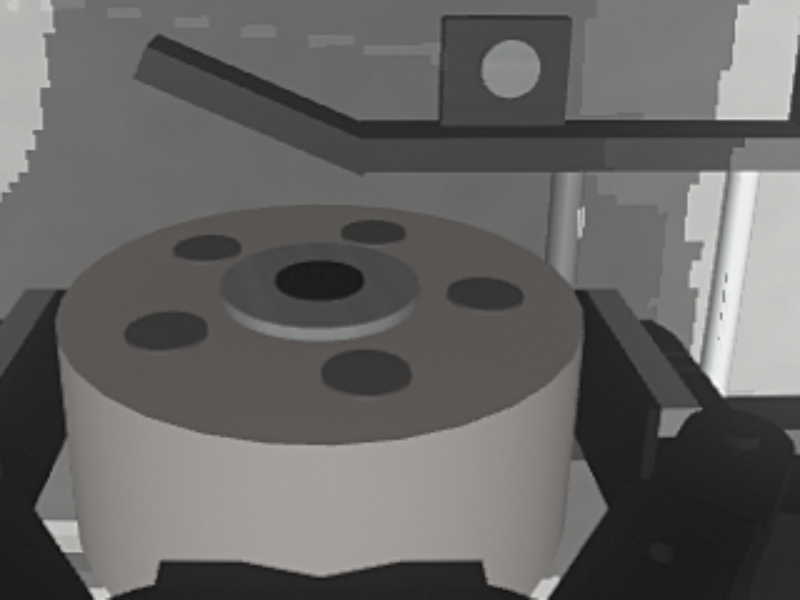

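Call:
servo_tool(moves=[[[0, 0, 0, 0.0002, 0.005, 0, 0.08], [0, 0, 0, 0.0003, 0.01, 0, 0.08], [0, 0, 0, 0.0004, 0.015, 0, 0.08], [0, 0, 0, 0.0005, 0.02, 0, 0.08], [0, 0, 0, 0.0007, 0.025, 0, 0.08], [0, 0, 0, 0.0008, 0.028, 0, 0.08], [0, 0, 0, 0.0009, 0.031, 0, 0.08], [0, 0, 0, 0.001, 0.034, 0, 0.08]]])

```text
time_s: 13.38
ee_pos: [0.5648, 0.0542, 0.0144]
eef_rot: [[-1.0, 0.027, 0.0], [0.027, 1.0, -0.001], [-0.0, -0.001, -1.0]]
contact_force: [-0.7, -11.9, 7.2]
opening: 0.0799
```

Call:
servo_tool(moves=[[[0, 0, 0, 0.0001, 0.003, 0, 0.08], [0, 0, 0, 0.0002, 0.006, 0, 0.08], [0, 0, 0, 0.0003, 0.009, 0, 0.08], [0, 0, 0, 0.0003, 0.012, 0, 0.08]]])

```text
time_s: 13.88
ee_pos: [0.565, 0.0667, 0.0143]
eef_rot: [[-1.0, 0.027, -0.0], [0.027, 1.0, 0.0], [0.0, 0.0, -1.0]]
contact_force: [-0.1, -1.0, 0.6]
opening: 0.0798
```

```bash
python3 - <<'E'
from h import *
d=snap('wrist','w12'); s=bot.get_state();print(s['ee_pos'],s['contact_force'],s['opening'],s['eef_rot'].round(3)); 
im=cv2.imread('pics/w12.png');cv2.imwrite('pics/w12z.png',cv2.resize(im[180:420,190:510],(800,600)))
E
```

```text
[0.56481669 0.06714833 0.01415516] [-0.28857896  0.31241458  0.19813877] 0.07991154483011516 [[-1.     0.027 -0.   ]
 [ 0.027  1.     0.   ]
 [ 0.     0.    -1.   ]]
```

View pics/w12z.png

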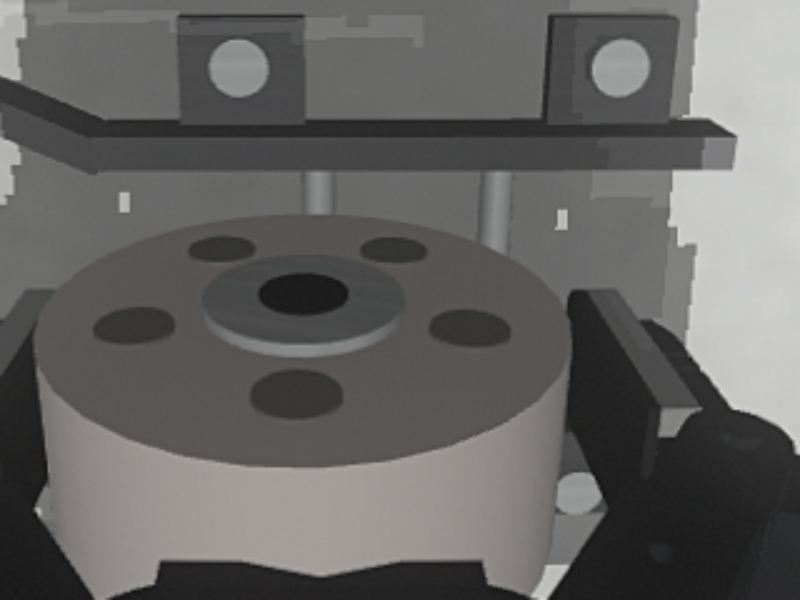

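Call:
servo_tool(moves=[[[0, 0, 0, 0.0001, 0.003, 0, 0.08], [0, 0, 0, 0.0001, 0.005, 0, 0.08], [0, 0, 0, 0.0002, 0.007, 0, 0.08], [0, 0, 0, 0.0002, 0.009, 0, 0.08], [0, 0, 0, 0.0003, 0.011, 0, 0.08], [0, 0, 0, 0.0003, 0.013, 0, 0.08], [0, 0, 0, 0.0004, 0.015, 0, 0.08], [0, 0, 0, 0.0004, 0.015, 0, 0.08]]])

```text
time_s: 14.92
ee_pos: [0.5654, 0.0816, 0.0143]
eef_rot: [[-1.0, 0.027, 0.0], [0.027, 1.0, -0.0], [-0.0, -0.0, -1.0]]
contact_force: [-0.4, 0.2, -0.2]
opening: 0.0801
```

```bash
python3 - <<'E'
from h import *
d=snap('wrist','w13'); s=bot.get_state();print(s['ee_pos'],s['contact_force'],s['opening'],s['eef_rot'].round(3)); 
im=cv2.imread('pics/w13.png');cv2.imwrite('pics/w13z.png',cv2.resize(im[180:420,190:510],(800,600)))
E
```

```text
[0.56542506 0.08148525 0.01430939] [ 0.13620059 -1.07537482  0.18758983] 0.0797868514483723 [[-1.     0.027  0.   ]
 [ 0.027  1.    -0.   ]
 [-0.    -0.    -1.   ]]
```

View pics/w13z.png

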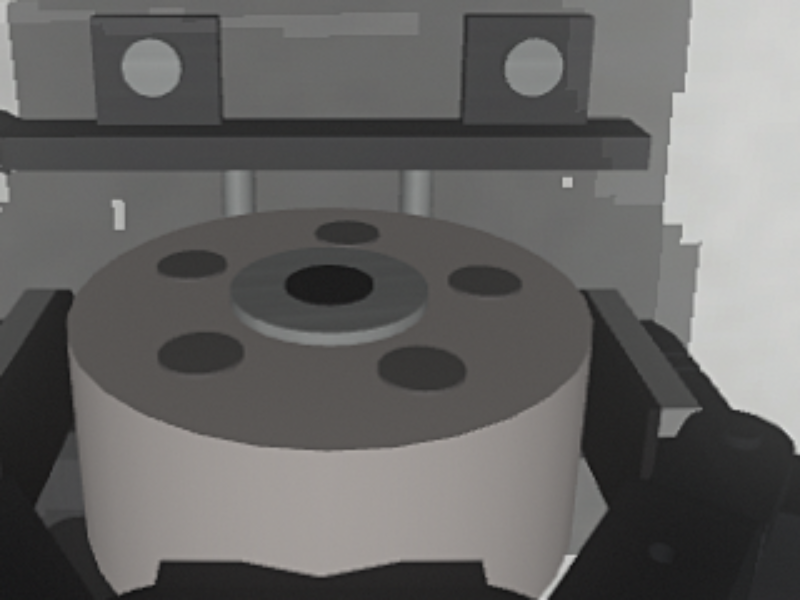

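Call:
servo_tool(moves=[[[0, 0, 0, 0, 0.0008, 0, 0.0854], [0, 0, 0, 0, 0.0008, 0, 0.0854], [0, 0, 0, 0, 0.0008, 0.01, 0.0854], [0, 0, 0, 0, 0.0008, 0.025, 0.0854], [0, 0, 0, 0, 0.0008, 0.05, 0.0854], [0, 0, 0, 0, 0.0008, 0.08, 0.0854], [0, 0, 0, 0, 0.0008, 0.12, 0.0854], [0, 0, 0, 0, 0.0008, 0.12, 0.0854]]])

```text
time_s: 15.98
ee_pos: [0.567, 0.0822, 0.1384]
eef_rot: [[-1.0, 0.027, 0.007], [0.027, 1.0, -0.0], [-0.007, -0.0, -1.0]]
contact_force: [-0.7, 0.4, -0.4]
opening: 0.0851
```

```bash
python3 - <<'E'
from h import *
d=snap('wrist','w14'); s=bot.get_state();print(s['ee_pos'],s['contact_force'],s['opening'],s['joints']); 
E
```

```text
[0.5659924  0.08227236 0.13628652] [-0.5534716   0.04169105 -0.54734689] 0.08544353550524943 [-6.04161036e-02  5.00075229e-01  1.48259967e+00 -1.49305793e-05
  1.15539620e+00 -1.60410439e+00]
```

View pics/w14.png

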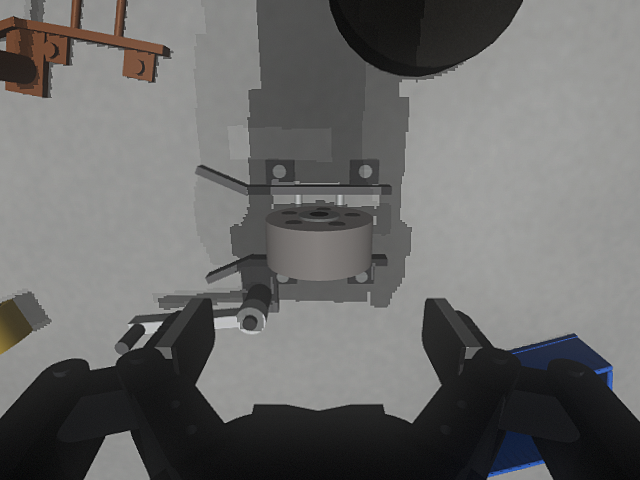

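Call:
servo_tool(moves=[[[0, 0, 0, 0.02, -0.03, 0.01, 0.05], [0, 0, 0, 0.045, -0.065, 0.01, 0.02], [0, 0, 0, 0.07, -0.1, 0, 0], [0, 0, 0, 0.094, -0.134, 0, 0], [0, 0, 0, 0.094, -0.134, -0.03, 0], [0, 0, 0, 0.094, -0.134, -0.03, 0]]])

```text
time_s: 16.77
ee_pos: [0.6578, -0.0516, 0.1013]
eef_rot: [[-1.0, 0.028, -0.006], [0.028, 1.0, 0.002], [0.006, 0.001, -1.0]]
contact_force: [-0.2, 0.6, -1.1]
opening: -0.0004
```

```bash
python3 - <<'E'
from h import *
d=snap('wrist','w15'); s=bot.get_state();print(s['ee_pos'],s['contact_force'],s['opening'],s['joints']); 
X=np.array([.026,1]);Y=np.array([-1,.026]);H=np.array([.626,.031])
for th in [1.68,1.57,1.4,1.2,1,.8,.6,.4,.2,.1,0]:
    n=np.cos(th)*X+np.sin(th)*Y
    print(th,round(np.degrees(th)-90,1),(H+.085*(-np.sin(th)*X+np.cos(th)*Y)-.0165*n).round(4))
E
```

```text
[ 0.65866911 -0.0513793   0.10337666] [ 0.21849152 -0.14641004  0.60330358] -0.00032215847215705034 [-2.54812580e-01  7.23197748e-01  1.19406686e+00  2.70890914e-05
  1.22723382e+00 -1.79857462e+00]
1.68 6.3 [ 0.6495 -0.0524]
1.57 -0.0 [ 0.6402 -0.0544]
1.4 -9.8 [ 0.6256 -0.0556]
1.2 -21.2 [ 0.6084 -0.0538]
1 -32.7 [ 0.5919 -0.0486]
0.8 -44.2 [ 0.5767 -0.0402]
0.6 -55.6 [ 0.5636 -0.029 ]
0.4 -67.1 [ 0.5529 -0.0154]
0.2 -78.5 [0.5451 0.    ]
0.1 -84.3 [0.5424 0.0083]
0 -90.0 [0.5406 0.0167]
```

View pics/w15.png

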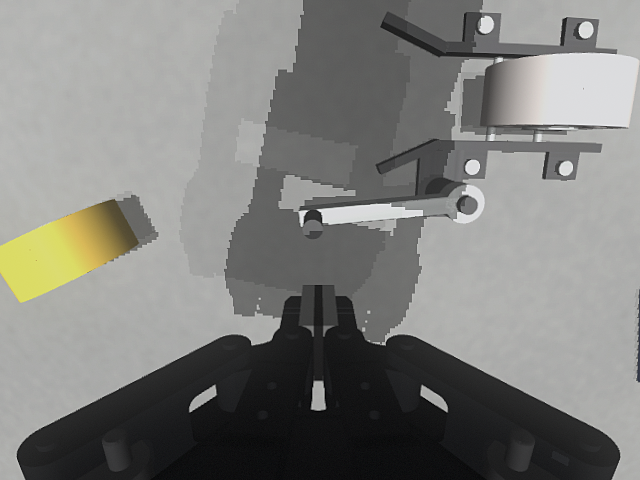

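```bash
python3 - <<'E'
from h import *
d=load('w15')
print('pin',onz(d,[[313,230]],.075),'hinge',onz(d,[[467,205]],.05),'pinbase',onz(d,[[312,212]],.05))
E
```

```text
pin [[ 0.6310131  -0.05318073  0.075     ]] hinge [[0.62552142 0.03260337 0.05      ]] pinbase [[ 0.62725944 -0.0539033   0.05      ]]
```

Call:
servo_tool(moves=[[[0, 0, 0, 0.0015, -0.001, -0.02, 0], [0, 0, 0, 0.0015, -0.001, -0.035, 0], [0, 0, 0, 0.0015, -0.001, -0.046, 0], [0, 0, 0, 0.0015, -0.001, -0.046, 0]]])

```text
time_s: 17.32
ee_pos: [0.6604, -0.0525, 0.0573]
eef_rot: [[-1.0, 0.027, -0.002], [0.027, 1.0, 0.0], [0.002, 0.0, -1.0]]
contact_force: [0.0, -0.7, 0.2]
opening: -0.0002
```

```bash
python3 - <<'E'
from h import *
d=snap('wrist','w16'); s=bot.get_state();print(s['ee_pos'],s['contact_force'],s['opening'],s['joints']); 
E
```

```text
[ 0.66087406 -0.05264381  0.05812589] [-0.23526765 -0.44610738  0.46237111] 2.0192902220401134e-05 [-2.55823496e-01  7.76564724e-01  1.22364278e+00 -6.50178950e-06
  1.14170939e+00 -1.79953528e+00]
```

View pics/w16.png

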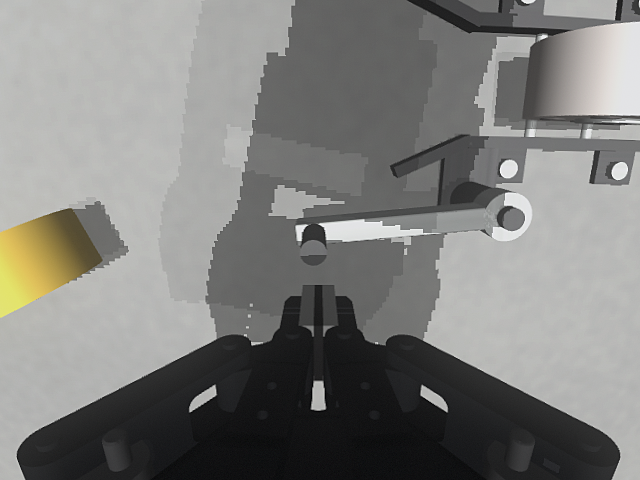

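Call:
servo_tool(moves=[[[0, 0, 0, -0.011, -0.001, 0, 0], [0, 0, 0, -0.0205, -0.0015, 0, 0], [0, 0, -5, -0.0275, -0.0022, 0, 0], [0, 0, -10, -0.035, -0.0026, 0, 0], [0, 0, -15.5, -0.0437, -0.002, 0, 0], [0, 0, -21, -0.0524, -0.0008, 0, 0], [0, 0, -27, -0.0608, 0.0015, 0, 0], [0, 0, -33, -0.069, 0.0044, 0, 0]]])

```text
time_s: 18.38
ee_pos: [0.5918, -0.0485, 0.0589]
eef_rot: [[-0.822, 0.57, 0.001], [0.57, 0.822, -0.001], [-0.001, 0.0, -1.0]]
contact_force: [0.7, 0.1, 0.1]
opening: 0.0003
```

```bash
python3 - <<'E'
from h import *
d=snap('wrist','w17'); s=bot.get_state();print(s['ee_pos'],s['contact_force'],s['opening'],s['eef_rot'].round(3)); 
E
```

```text
[ 0.59102345 -0.04802805  0.05884396] [ 0.48586002  0.56712135 -0.28111352] -3.450563830610217e-05 [[-0.819  0.573  0.   ]
 [ 0.573  0.819 -0.   ]
 [-0.     0.    -1.   ]]
```

View pics/w17.png

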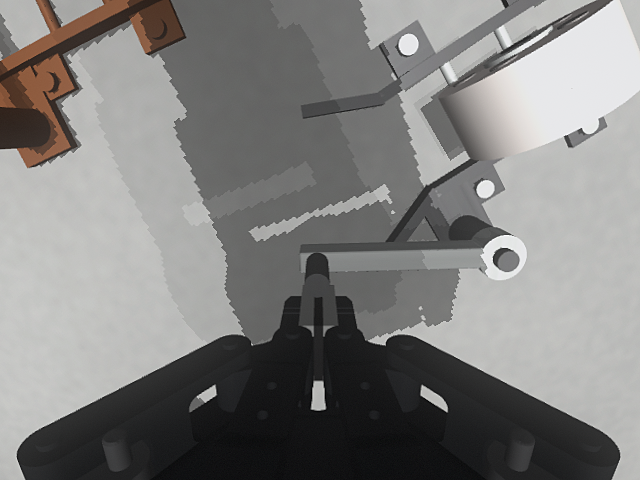

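Call:
servo_tool(moves=[[[0, 0, -6, -0.0078, 0.0037, 0, 0], [0, 0, -11.5, -0.0151, 0.0084, 0, 0], [0, 0, -17, -0.022, 0.0138, 0, 0], [0, 0, -23, -0.0282, 0.0196, 0, 0], [0, 0, -28.5, -0.0338, 0.0261, 0, 0], [0, 0, -34.5, -0.0389, 0.0332, 0, 0], [0, 0, -40, -0.0431, 0.0406, 0, 0], [0, 0, -46, -0.0467, 0.0486, 0, 0]]])

```text
time_s: 19.42
ee_pos: [0.5453, 0.0003, 0.0588]
eef_rot: [[-0.162, 0.987, 0.001], [0.987, 0.162, -0.0], [-0.0, 0.001, -1.0]]
contact_force: [0.1, 0.1, -0.0]
opening: -0.0
```

```bash
python3 - <<'E'
from h import *
d=snap('wrist','w18'); s=bot.get_state();print(s['ee_pos'],s['contact_force'],s['opening'],s['eef_rot'].round(3)); 
E
```

```text
[0.54493204 0.00115317 0.05872791] [-0.85322027  0.07932532 -0.17570473] -0.00013032598631395158 [[-0.159  0.987  0.   ]
 [ 0.987  0.159  0.   ]
 [-0.     0.    -1.   ]]
```

View pics/w18.png

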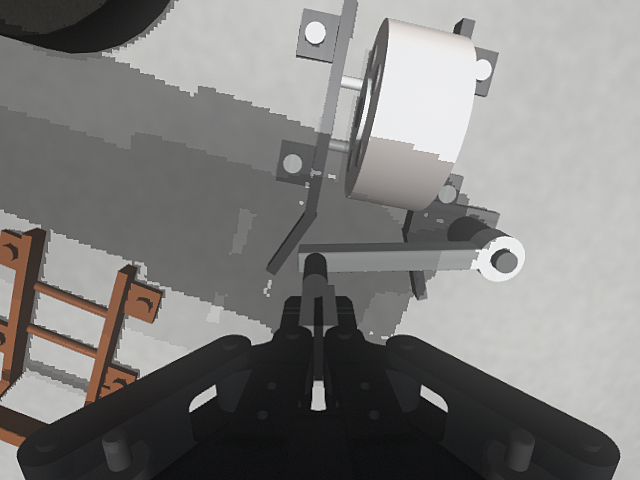

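Call:
servo_tool(moves=[[[0, 0, -3, -0.0014, 0.004, 0, 0], [0, 0, -6, -0.0027, 0.0083, 0, 0], [0, 0, -9, -0.0037, 0.0125, 0, 0], [0, 0, -11.5, -0.0043, 0.015, 0, 0], [0, 0, -11.5, -0.0044, 0.016, 0, 0], [0, 0, -11.5, -0.0044, 0.017, 0, 0]]])

```text
time_s: 20.23
ee_pos: [0.541, 0.0171, 0.0585]
eef_rot: [[0.034, 0.999, 0.0], [0.999, -0.034, -0.0], [-0.0, 0.0, -1.0]]
contact_force: [-0.2, 0.1, 0.7]
opening: -0.0002
```

Call:
servo_tool(moves=[[[0, 0, 0, 0, 0.0005, 0, 0]]])

```text
time_s: 20.35
ee_pos: [0.541, 0.0176, 0.0584]
eef_rot: [[0.035, 0.999, 0.0], [0.999, -0.035, -0.0], [-0.0, 0.0, -1.0]]
contact_force: [-0.5, -4.0, 2.0]
opening: -0.0002
```

```bash
python3 - <<'E'
from h import *
d=snap('wrist','w19'); s=bot.get_state();print(s['ee_pos'],s['contact_force'],s['opening'],s['eef_rot'].round(3)); 
E
```

```text
[0.54097144 0.01750777 0.05843382] [ 0.34752418 -2.38102144  0.12614068] 0.0002955730125467596 [[ 0.035  0.999  0.   ]
 [ 0.999 -0.035 -0.001]
 [-0.     0.    -1.   ]]
```

View pics/w19.png

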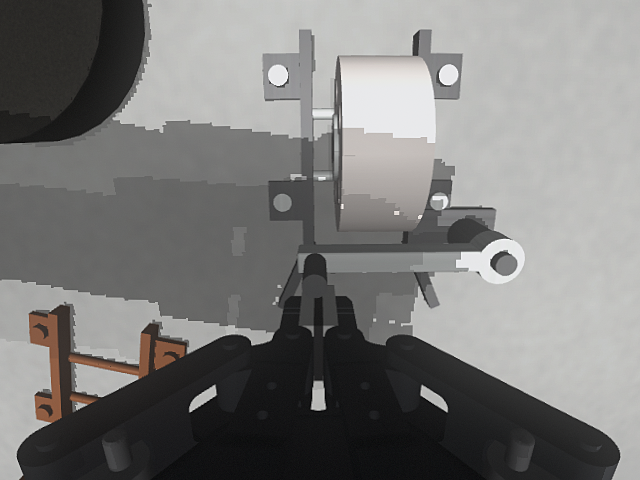

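Call:
servo_tool(moves=[[[0, 0, 0, 0, 0.0005, 0, 0], [0, 0, 0, 0, 0.001, 0, 0]]])

```text
time_s: 20.65
ee_pos: [0.541, 0.0178, 0.0585]
eef_rot: [[0.035, 0.999, 0.0], [0.999, -0.035, -0.002], [-0.002, 0.001, -1.0]]
contact_force: [-1.7, -9.2, 2.5]
opening: -0.0005
```

The force rises to 9 N with no further motion, so the keeper is on its stop. I'll back off, rise clear and check.

Call:
servo_tool(moves=[[[0, 0, 0, 0, -0.004, 0, 0], [0, 0, 0, 0, -0.015, 0, 0], [0, 0, 0, 0, -0.025, 0.02, 0], [0, 0, 0, 0, -0.03, 0.06, 0], [0, 0, 0, 0, -0.03, 0.12, 0], [0, 0, 0, -0.01, -0.03, 0.17, 0], [0, 0, 0, -0.03, -0.03, 0.2, 0], [0, 0, 0, -0.03, -0.03, 0.2, 0]]])

```text
time_s: 21.65
ee_pos: [0.5109, -0.0116, 0.2604]
eef_rot: [[0.036, 0.999, 0.004], [0.999, -0.036, -0.001], [-0.001, 0.004, -1.0]]
contact_force: [0.3, 0.4, -0.3]
opening: 0.0003
```

```bash
python3 - <<'E'
from h import *
d=snap('wrist','w20'); s=bot.get_state();print(s['time_s'],s['ee_pos'],s['contact_force'],s['qd'].round(3)); snap('top','t20');snap('side','s20')
im=cv2.imread('pics/s20.png');cv2.imwrite('pics/s20z.png',cv2.resize(im[200:320,240:400],(800,600),interpolation=cv2.INTER_CUBIC))
E
```

```text
21.7 [ 0.51082621 -0.01153374  0.25851138] [-0.31779528  0.24633494 -0.34938492] [ 0.004  0.044  0.019  0.002 -0.006  0.003]
```

View pics/w20.png

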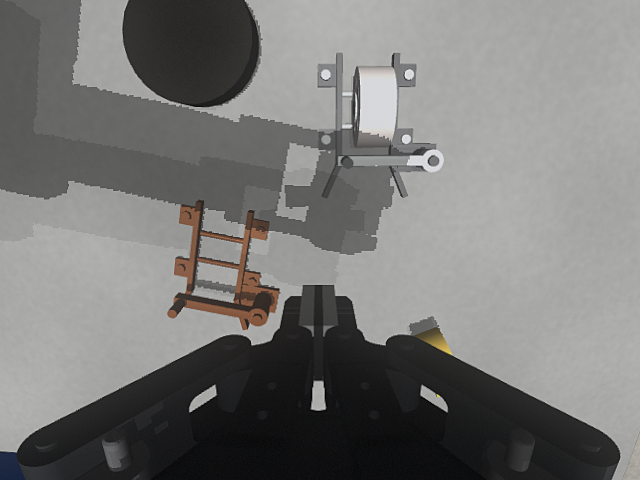

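View pics/t20.png

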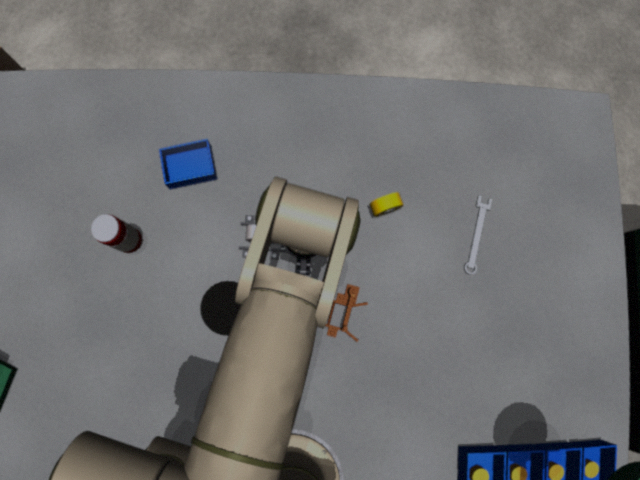

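View pics/s20z.png

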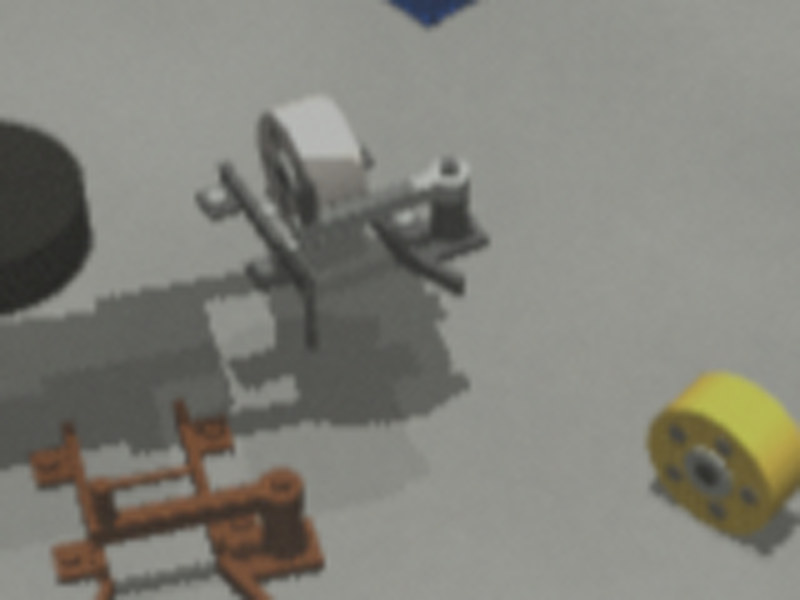

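```bash
python3 - <<'E'
from h import *
d=load('w20')
p=onz(d,[[347,161]],.075)[0];h=onz(d,[[432,160]],.05)[0];print(p,h)
X=np.array([.026,1]);Y=np.array([-1,.026]);v=(p-h)[:2];print('theta',np.arctan2(-(v@X),v@Y),np.linalg.norm(v))
r=onz(d,[[375,66],[378,148]],.0375);print('wheel ends y',r, r.mean(0))
print(bot.finish_job())
E
```

```text
[0.53939908 0.03530572 0.075     ] [0.62458527 0.03177908 0.05      ]
theta -0.015381404351036604 0.08525915877811213
wheel ends y [[0.5704398  0.12053565 0.0375    ]
 [0.57359175 0.04419465 0.0375    ]] [0.57201578 0.08236515 0.0375    ]
the job is handed in; nothing more can be done
None
```

I rolled the white castor wheel on its rim into the steel rest's pocket and swung the keeper shut behind it, then handed the job in at about 22 s of the 69 s allowed. No verdict was reported.

**Rolling:** I kept the wheel between the open fingers and pushed it at about hub height with the rear pad. It drifted slightly to the left, so I squeezed it lightly twice with the pads, without lifting it, to correct its heading. Those squeezes pressed it down with about 4 N. The highest push I read at the first cross bar was about 12 N.

**Keeper:** I pushed the pin round with the closed fingers until the arm stopped moving and the force rose to about 9 N. I then backed off and raised the gripper clear.

**Last checks:**

| Check | Measured | Expected |
|---|---|---|
| Wheel position along the rest (world y) | 0.0824 m | 0.082 m (pocket centre) |
| Keeper angle | -0.015 rad | 0 (shut); the difference is within measuring error |
| Distance from hinge to pin | 85.3 mm | 85 mm |

- **Wheel stance:** it stands upright in the last wrist and side pictures.
- **Force on the arm:** under 1 N once clear, so it was touching nothing.
- **Other things:** the spray can, wrench, bin and yellow wheel look unmoved in the last top picture. The arm hid part of the big black wheel and the brown look-alike there; I judged those two by eye in the wrist and side pictures.

**Disagreements:** the wheel's heading differed by 1 to 2 degrees between two ways of measuring it. Even fully squeezed, the pads left the wheel about 4 degrees off the tool's direction, so I turned the wheel while it was held. Neither affected the seating.

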